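# Open a sloping ratchet clamp and take out the glued programmer stick

## Robot

A 7-joint arm with a two-finger parallel gripper is mounted at the origin on a cart in front of the work surface, level with it; the furniture and walls round the work are solid. World frame = base frame: x ahead of the robot, y to its left, z up, the work surface at z = 0. Lengths are in m, angles in rad, forces in N, time in s.
With the tool pointing down it reaches from about 0.4 to 0.85 m from the base axis. Payload 6.9 kg.
Tool frame: the origin (TCP) lies on the centre line of the jaws, within the pads' length; the fingertips stand 11 mm ahead of it and the grasp point (between the pads) lies 8 mm behind it; z points along the fingers, y is the line along which they close (so a half turn about z gives the same grasp; the last joint's range is limited). The gripper opens to 85 mm and grips with 20 to 120 N. Pads are 22 mm wide; open, the fingers measure 114 mm over their backs; the gripper's body (76 mm by 85 mm) begins 54 mm behind the grasp point. The pads swing forward as they close: fully open they stand 13 mm farther back than shut.
Start: joints at [1.276, 0.507, -0.238, 1.5, 0.126, 1.149, -0.155], TCP at [0.244, -0.575, 0.242] pointing down, gripper open.
Joint ranges: [-3.08, 3.08], [-0.24, 2.05], [-1.43, 1.35], [0, 2.5], [-1.52, 4.66], [0.17, 1.96], [-2.89, 2.89]. Speed limits (rad/s): [2.39, 2.39, 3.14, 3.14, 3.14, 3.14, 3.14].

## Interface

Orientations are given as a 3x3 rotation matrix whose columns are the frame's x, y, z axes.
In Python, from cell import telemetry, eyes, ticket gives the robot as it stands.
- The arm moves only by the tool servo_tool, never from a script. Its argument "steps" is a list of rows, each a list of 3 entries, a list of its own where there are three numbers: the shift along the tool's x, y, z each as a share of 100 mm, from -1 to 1, then the turn, a rotation vector about the tool's x, y, z each as a share of pi/4 rad, from -1 to 1, then the opening, from 0 (shut) to 1 (fully open). A call has 1 to 20 rows; each row shifts and turns the commanded pose from where the row before left it, along the tool's axes as they then stand; what a row does not reach is not made up. A row lasts 1/10 s, in which the tool goes at most 50 mm and 8.59 degrees, less where a joint would pass 70% of its speed; a pose out of reach is approached as far as the arm can. A call with a number of a shift or a turn outside -1 to 1 is refused whole. A call with a gripper value outside its range is refused whole. The fingers move at their own pace and stop on an object; the grip force is fixed at half the most. Time passes only in rows, so rows that do not move let the fingers close. It gives the time, the measured TCP pose, the force, the opening and the grip force at its end, in the units of the state.
- telemetry.get_obs(): the state, without advancing time (a new reading comes with each control period).
- eyes.read_camera(name): name is "scene" or "top" or "wrist"; returns (picture, depth): 400x640x3 uint8, red, green, blue; 400x640 float32, m along the optical axis (not along the pixel's ray), 0 where there is no reading.
- eyes.calibration(name): a dict with "fx", "fy", "cx", "cy" (pixels), "k1" (the pictures are not rectified: a ray, as slopes to the right and down, at radius r is drawn at 1 + k1 r^2 times it, then the intrinsics apply), "pose" (4x4, takes a point from camera to world coordinates). Camera axes: x right, y down, z forward; pixel columns grow to the right and rows downward; lengths in m; the calibration is good to about 2 mm. A picture is of the moment at which its call begins: read the wrist's pose just before it. calibration takes no time and is no camera call; for the wrist camera it gives the pose at the moment of the call.
- ticket.sign_off(): hands the job in; it is judged then, once.
The state is a dict: "t": time; "joint_pos": joint angles; "dq": joint speeds; "joint_torque": joint torques, N m; "tool_pos": TCP position; "tool_rot": TCP orientation; "contact_force": force on the tool from outside, world axes, zero at the start; "wrist_torque": the same for the moment, N m; "gripper_width": opening from 0.0 (shut) to 1.0 (fully open); "grasp_force": force on a finger pad.
Only numpy, scipy, OpenCV 4.12 (cv2) and the standard library are available. Lean on these libraries where they do the work, as an engineer would, in place of code of your own. Each camera call takes 0.05 s, during which the arm holds its last target. There are 200 camera calls.

## Task

The glue on the programmer stick in the sloping ratchet clamp has set: lift the pawl out of the rack and swing it over past upright so that it stays open, then slide the clamp bar back by its knob until its toe is well clear of the stick. Take the stick out and set it down, not drop it, flat in the middle of the white card pad with the same face up. Leave the clamp open, and the tape roll and the battery where they are.

Things in the scene. Friction and masses are not known exactly. Their poses are not given: they have to be found in the camera images.
- clamp_bed: Aluminium bed plate of the fixed clamp, 110 x 232 x 8 mm, sloping 35 degrees (0.61 rad), its face leaning towards the robot; the clamp may be turned by 0.2 rad. Origin: middle of the face, 62 mm above the worktop. Axes: x up the slope, away from the robot; y along the bed to the robot's left; z square out of the face.
- work_seat (a point): Point under the stick on top of its 14 mm wide rail: clamp_bed x 0, y 65, z 28 mm. From it, in clamp_bed axes (mm): two dark stop lugs at x 7 to 14 either side, y 18 to 30, 8 high, the plug between them; two small lower lugs at x -14.5 to -10.5, y -28.5 to -24.5 and 13 to 17, 4.5 high, on which the stick leans. The bed face is 28 below.
- pawl (a joint): Angle of the pawl about its pivot, rad: 0 nose down in the rack (start), growing as its pin end swings up and over away from the stick; 1.57 square out of the bed; stop at 1.95. Only its 60 g weight turns it: let go below about 1.6 it falls back into the rack, beyond that it falls to the stop and stays. Down, it blocks the bar.
- pawl_pivot (a point): Point on the pawl's pivot axis, beside the middle of the pin: clamp_bed x -36, y -70, z 36 mm. The axis is parallel to clamp_bed x; two cheeks, 30 mm wide over all (x -15 to 15) and 44 mm high, carry it.
- pawl_pin (a point): Point on the axis of the pawl's lifting pin, mid-length of its free part: a round steel bar 10 mm thick, parallel to clamp_bed x, sticking out on the robot's side from x -6 to -52 mm at the pawl's free end, 60 mm from the pivot axis. At the start at clamp_bed x -36, y -10, z 38 mm; it swings on a circle about the pivot axis.
- clamp_bar (a joint): How far the clamp bar has been slid back, m: 0 clamped (start), 0.04 at its end stop. It slides along clamp_bed -y with about 2 N of friction and stays where it is left; with the pawl down it cannot go back more than about 1 mm.
- bar_knob (a point): Point to grip on the axis of the clamp bar's steel knob, 15 mm thick with an 18 mm head 6 to 13 mm above this point, standing along clamp_bed z; at the start at clamp_bed x 0, y 13, z 59 mm. The block below it, 24 mm (x) by 31 mm (y), has its top 22 mm under this point; its toe, 14 mm wide, top at z 43 mm, reaches 6 mm over the stick's tail.
- usb_stick: Dark grey programmer stick with bright metal plug, 19 x 58 x 9 mm, 30 g. Origin: centre of its underside. Axes: x across, y along it (plug y -29 to -17 mm, case 20 mm wide y -17 to 29 mm), z out of its top face. In the clamp: top face out, plug to the robot's left (its x and y opposite to clamp_bed's); fingers fit at y -12 to 23 mm.
- card_pad: White card pad, 98 (x) x 110 (y) mm, 5 mm high, fixed, on the worktop at the robot's left. Origin: centre of its underside, z up.
- tape_electrical: Bystander: roll of black tape, 55 mm across, 19 mm high, loose. Origin: centre of its underside.
- battery_aa: Bystander: AA battery lying on the worktop behind, 15 x 50 x 15 mm, loose. Origin: centre of its underside.
There are look-alikes about, which are no part of the job. What is shaped like the usb_stick but blue, brown or orange is not meant.

How it is judged:
By the outcome, as a careful person would: the job done as asked, in the order asked, and still so for the second after the job is handed in, with the robot touching nothing.
It also fails if it takes over 67 s, if anything falls off the work surface, if the arm or the gripper's body presses on something with over 40 N, if the wrist force passes 120 N, or if a joint passes its speed limit or range.

## Working session

There is one attempt and no reset: what is moved stays moved. The work goes in short steps, Python scripts to look and compute and a tool call to move; the robot and the scene stay as the last step left them, time stands still between calls to the robot, and variables do not carry over. Pictures are saved under pics/ and viewed, at most 10 in all, crops included, and the job is handed in when it is done.

Besides the shell and the picture viewer there is one more tool, called as a command line: name --argument value ..., lists and objects as JSON in quotes. servo_tool: Moves the arm, as the interface text tells. Shift numbers are shares of 100 mm and turn numbers shares of pi/4 rad, none past 1 either way. Its arguments: {"type":"object","properties":{"steps":{"type":"array","items":{"type":"array"}}},"required":["steps"]}

```bash
ls; mkdir -p pics; cat > h.py <<'E'
import numpy as np, cv2
from cell import telemetry, eyes, ticket
def grab(n):
    c=eyes.calibration(n); p,d=eyes.read_camera(n); return c,p,d
def pts(c,d):
    K=np.array([[c['fx'],0,c['cx']],[0,c['fy'],c['cy']],[0,0,1.]])
    v,u=np.mgrid[0:d.shape[0],0:d.shape[1]]
    r=cv2.undistortPoints(np.stack([u,v],-1).reshape(-1,1,2).astype(float),K,np.array([c['k1'],0,0,0.])).reshape(*d.shape,2)
    P=np.dstack([r*d[...,None],d]); T=np.array(c['pose'])
    return P@T[:3,:3].T+T[:3,3]
E
python3 - <<'E'
from h import *
o=telemetry.get_obs(); print(o['t'],o['tool_pos'],o['tool_rot'],o['gripper_width'])
ims=[]
for n in ['scene','top']:
    c,p,d=grab(n); np.savez(''+n,p=p,d=d,P=pts(c,d)); ims.append(p)
    print(n,np.round(c['pose'],3).tolist(),c['fx'],c['k1'])
    cv2.imwrite(f'pics/{n}.png',cv2.cvtColor(p,cv2.COLOR_RGB2BGR))
E
```

```text
pics
0.0 [ 0.24359038 -0.57504679  0.24143595] [[ 9.20746402e-01  3.90160941e-01 -7.10104140e-04]
 [ 3.90161587e-01 -9.20744951e-01  1.63456236e-03]
 [-1.60824139e-05 -1.78207277e-03 -9.99998412e-01]] 1.0011489492763959
scene [[-0.853, -0.269, 0.447, 0.039], [-0.521, 0.478, -0.707, 0.752], [-0.023, -0.836, -0.548, 0.7], [0.0, 0.0, 0.0, 1.0]] 501.5662643492097 -0.04283172367547851
top [[-0.014, -0.981, 0.193, 0.372], [-1.0, 0.016, 0.007, -0.038], [-0.01, -0.193, -0.981, 0.922], [0.0, 0.0, 0.0, 1.0]] 415.1488574134216 -0.006419018852497821
```

View pics/scene.png

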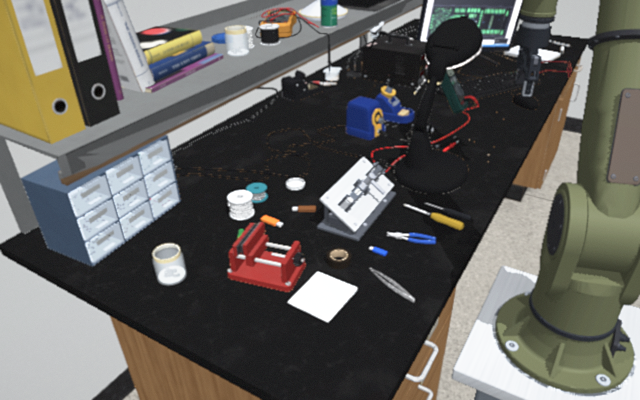

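View pics/top.png

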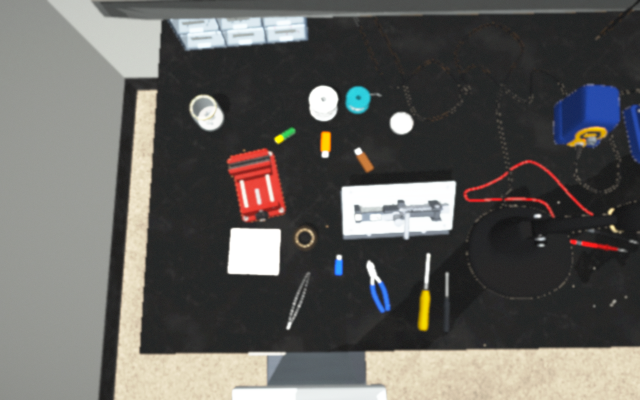

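The scene view shows the clamp at (360,195) and the pad at (323,296). In the top view the clamp is at (400,210), the pad at (254,251), the tape at (305,237) and the lamp just right of the clamp at (520,250).

```bash
cat > fit.py <<'E'
from h import *
def bed(P,p,box,show=True):
    u0,v0,u1,v1=box
    Q=P[v0:v1,u0:u1].reshape(-1,3); C=p[v0:v1,u0:u1].reshape(-1,3).astype(int)
    ok=(Q[:,2]>0.012)&(Q[:,2]<0.2)&(C.min(1)>90)
    Q=Q[ok]
    rng=np.random.default_rng(0); best=None
    for _ in range(400):
        a,b,c=Q[rng.choice(len(Q),3,False)]; n=np.cross(b-a,c-a); l=np.linalg.norm(n)
        if l<1e-6: continue
        n/=l; n*=np.sign(n[2])
        if abs(n[2]-np.cos(.61))>.06: continue
        i=abs((Q-a)@n)<.003
        if best is None or i.sum()>best.sum(): best=i
    I=Q[best]; m=I.mean(0); n=np.linalg.svd(I-m)[2][2]; n*=np.sign(n[2])
    x=np.array([n[0],n[1],0]); 
    # in-plane rectangle
    e1=np.cross(n,[0,0,1.]);e1/=np.linalg.norm(e1);e2=np.cross(n,e1)
    r=cv2.minAreaRect(np.c_[(I-m)@e1,(I-m)@e2].astype(np.float32)*1000)
    ctr=m+(e1*r[0][0]+e2*r[0][1])/1000
    print(len(I),'n',n.round(4),'slope',np.arccos(n[2]).round(4),'yaw',np.arctan2(-n[1],-n[0]).round(4),'rect',np.round(r[1],1),round(r[2],2),'ctr',ctr.round(4))
    return I
E
python3 - <<'E'
from fit import *
for n,b in [('scene',(310,145,405,240)),('top',(330,170,465,248))]:
    z=np.load(n+'.npz'); bed(z['P'],z['p'],b)
    p=z['p'].astype(int);P=z['P']
    M=((p.min(2)>180)&(abs(P[...,2]-.005)<.012)).astype(np.uint8)
    k,L,S,C=cv2.connectedComponentsWithStats(M)
    for i in range(1,k):
        if S[i,4]>800:
            q=P[L==i]; r=cv2.minAreaRect((q[:,:2]*1000).astype(np.float32)); print(n,S[i],np.round(r[0],1),np.round(r[1],1),round(r[2],2),q[:,2].mean())
    if n=='top':
        for nm,(u,v) in dict(tape=(305,237),lampbase=(520,280),lamparm=(540,225),lamp2=(600,222),lampb=(490,235),pin=(407,235),vise=(262,158)).items():
            print(nm,P[v-3:v+4,u-3:u+4].reshape(-1,3).mean(0).round(3), P[v-3:v+4,u-3:u+4,2].max().round(3))
        q=P[150:330,455:640]; h=q[...,2]
        for lo,hi in[(.03,.1),(.1,.2),(.2,.3),(.3,.4),(.4,.6)]:
            s=q[(h>lo)&(h<hi)]; print(lo,len(s), s[:,:2].min(0).round(2) if len(s) else '', s[:,:2].max(0).round(2) if len(s) else '')
z=np.load('top.npz');im=z['p'][165:255,325:470][...,::-1]
a=cv2.resize(im,None,fx=4.5,fy=4.5,interpolation=cv2.INTER_CUBIC);cv2.imwrite('pics/crop.png',a)
E
```

```text
1944 n [-0.5717 -0.0184  0.8203] slope 0.6089 yaw 0.0321 rect [237.2 109.8] 0.23 ctr [ 0.5109 -0.1924  0.0599]
scene [ 454  266  186  134 5921] [7.4 0.9] [282.3 322.4] 0.19 8.893623991645716e-05
scene [ 288  272   69   50 1949] [434.  113.8] [117.9 104.1] 87.08 0.004191541994061171
3484 n [-0.5682 -0.021   0.8226] slope 0.6048 yaw 0.037 rect [232.5 111.3] 0.09 ctr [ 0.5125 -0.193   0.0609]
top [ 228  228   53   47 2301] [433.  118.7] [112.2 100. ] 87.5 0.005423114587506013
top [ 232  387  155   13 1865] [137.9   0.3] [320.9  23.6] 89.43 0.0007366963452453775
tape [0.462 0.006 0.001] 0.005
lampbase [ 0.362 -0.441  0.041] 0.046
lamparm [ 0.46  -0.425  0.176] 0.186
lamp2 [ 0.454 -0.483  0.252] 0.256
lampb [ 0.454 -0.376  0.068] 0.922
pin [ 0.458 -0.21   0.052] 0.079
vise [0.62  0.091 0.087] 0.095
0.03 5414 [ 0.33 -0.56] [ 0.56 -0.31]
0.1 1217 [ 0.43 -0.47] [ 0.48 -0.4 ]
0.2 1670 [ 0.43 -0.52] [ 0.48 -0.43]
0.3 6 [ 0.45 -0.51] [ 0.47 -0.51]
0.4 0
```

View pics/crop.png

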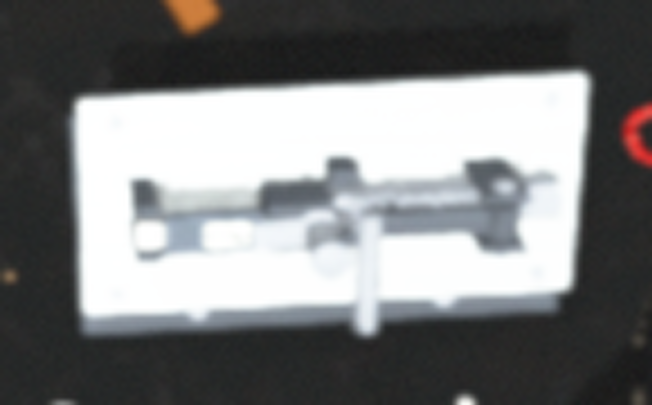

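The crop shows the bed with corners (75,100), (588,72), (575,290) and (82,318). The pin runs from (365,215) to (367,330), the knob is around (330,255), and the stick is at left (150-255,195-240).

```bash
cat > plan.py <<'E'
from h import *
from scipy.spatial.transform import Rotation as R
O=np.array([.512,-.193,.0615]); YAW=.035; S=.61
def bedR(yaw=YAW): return (R.from_euler('z',yaw)*R.from_euler('y',-S)).as_matrix()
B=bedR()
def W(x,y,z): return O+B@(np.array([x,y,z])/1000)
RN=B@np.diag([1,-1,-1.])          # tool x=clamp x, z into bed
def rel(p,Rm,o=None):
    """shift and turn from the present pose, tool axes, interface units"""
    o=o or telemetry.get_obs(); R0=np.array(o['tool_rot'])
    s=R0.T@(np.array(p)-o['tool_pos'])/.1; w=R.from_matrix(R0.T@Rm).as_rotvec()/(np.pi/4)
    n=max(np.linalg.norm(s)/.45,np.linalg.norm(w)/.17)
    print('shift',s.round(3),'turn',w.round(3),'min rows',round(float(n),1),'| in one frame')
    return s,w
E
python3 - <<'E'
from plan import *
print(B.round(3).tolist())
for n in['scene','top']:
    z=np.load(n+'.npz');P=z['P'].reshape(-1,3)
    s=P[(P[:,0]>.15)&(P[:,0]<.8)&(P[:,1]<-.31)&(P[:,1]>-.8)&(P[:,2]>.1)&(P[:,2]<.8)]
    for lo in np.arange(.1,.7,.1):
        q=s[(s[:,2]>lo)&(s[:,2]<lo+.1)]
        if len(q)>5: print(n,lo.round(1),len(q),np.percentile(q,[1,99],axis=0)[:,:2].round(2).tolist())
P=np.load('top.npz')['P'].reshape(-1,3)
v=P[(P[:,0]>.47)&(P[:,0]<.75)&(P[:,1]>.02)&(P[:,1]<.2)&(P[:,2]>.02)]; print('vise',np.percentile(v,[1,99],axis=0).round(3))
o=telemetry.get_obs()
print('cam in tool',(np.linalg.inv(np.vstack([np.c_[o['tool_rot'],o['tool_pos']],[0,0,0,1]]))@eyes.calibration('wrist')['pose']).round(3).tolist(),eyes.calibration('wrist')['fx'])
rel([.32,-.35,.42],np.array(o['tool_rot']));rel(W(0,0,260),RN)
# turn needed from current then shift in target frame
print('from (.32,-.35,.42) to view, in RN axes',(RN.T@(W(0,0,260)-[.32,-.35,.42])/.1).round(3))
E
```

```text
[[0.819, -0.035, -0.573], [0.029, 0.999, -0.02], [0.573, 0.0, 0.82]]
scene 0.1 1152 [[0.43, -0.78], [0.75, -0.4]]
scene 0.2 1184 [[0.21, -0.62], [0.5, -0.44]]
scene 0.3 3144 [[0.21, -0.7], [0.52, -0.51]]
scene 0.4 1024 [[0.2, -0.58], [0.28, -0.53]]
top 0.1 2539 [[0.43, -0.65], [0.76, -0.4]]
top 0.2 1670 [[0.44, -0.52], [0.48, -0.43]]
top 0.3 6 [[0.45, -0.51], [0.47, -0.51]]
vise [[0.496 0.06  0.023]
 [0.743 0.199 0.098]]
cam in tool [[0.001, -0.959, -0.283, 0.071], [1.0, 0.001, 0.001, 0.0], [-0.0, -0.283, 0.959, -0.132], [0.0, 0.0, 0.0, 1.0]] 314.5120510155214
shift [ 1.582 -1.777 -1.782] turn [0. 0. 0.] min rows 6.6 | in one frame
shift [ 2.571 -3.004 -0.326] turn [-0.144  0.768  0.451] min rows 8.8 | in one frame
from (.32,-.35,.42) to view, in RN axes [-0.436 -1.502  1.469]
```

servo_tool --steps '[[[0,0,-0.4],[0,0,0],1],[[0,0,-0.4],[0,0,0],1],[[0,0,-0.4],[0,0,0],1],[[0,0,-0.4],[0,0,0],1],[[0,0,-0.2],[0,0,0],1]]'

```text
t: 0.6
tool_pos: [0.2441, -0.5757, 0.4259]
tool_rot: [[0.921, 0.39, 0.002], [0.39, -0.921, -0.004], [0.0, 0.004, -1.0]]
contact_force: [-0.1, 0.3, -0.2]
gripper_width: 0.999
grasp_force: 0.0
```

servo_tool --steps '[[[0.2,-0.3,0],[0,0,0],1],[[0.2,-0.3,0],[0,0,0],1],[[0.2,-0.3,0],[0,0,0],1],[[0.2,-0.3,0],[0,0,0],1],[[0.2,-0.3,0],[0,0,0],1],[[0.25,-0.15,0],[0,0,0],1],[[0.25,-0.15,0],[-0.02,0.13,0.08],1],[[0,0,0],[-0.02,0.13,0.08],1],[[0,0,0],[-0.02,0.13,0.08],1],[[0,0,0],[-0.02,0.13,0.08],1],[[0,0,0],[-0.02,0.13,0.08],1],[[0,0,0],[-0.02,0.12,0.05],1],[[-0.09,-0.3,0.3],[0,0,0],1],[[-0.09,-0.3,0.3],[0,0,0],1],[[-0.09,-0.3,0.3],[0,0,0],1],[[-0.09,-0.3,0.3],[0,0,0],1],[[-0.09,-0.3,0.25],[0,0,0],1]]'

```text
t: 2.3
tool_pos: [0.3512, -0.1963, 0.2779]
tool_rot: [[0.821, 0.039, 0.57], [0.025, -0.999, 0.032], [0.57, -0.012, -0.821]]
contact_force: [1.1, -1.2, 0.6]
gripper_width: 0.997
grasp_force: 0.0
```

```bash
cat > look.py <<'E'
import sys
from fit import *; from plan import *
o=telemetry.get_obs(); c,p,d=grab('wrist'); P=pts(c,d)
np.savez('w'+sys.argv[1],p=p,d=d,P=P); cv2.imwrite(f'pics/w{sys.argv[1]}.png',p[...,::-1])
print(o['t'],o['tool_pos'])
E
python3 - <<'E'
import sys; sys.argv=['',  '1']
exec(open('look.py').read())
bed(P,p,(0,0,640,400))
rel(W(0,0,260),RN)
E
```

```text
2.3 [ 0.35121033 -0.19629539  0.27787398]
11333 n [-0.5719 -0.0207  0.8201] slope 0.6092 yaw 0.0361 rect [132.9 717.9] 89.85 ctr [ 0.5058 -0.2639  0.0537]
shift [0.116 0.091 0.067] turn [-0.026  0.01  -0.004] min rows 0.4 | in one frame
```

View pics/w1.png

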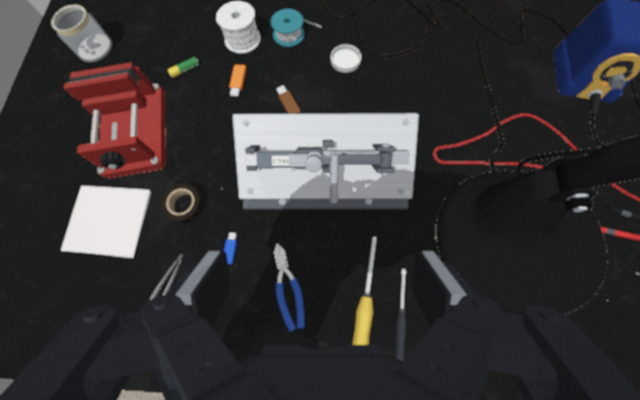

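The wrist view shows the bed with corners (234,113), (419,113), (410,203) and (241,203). The pin is at (333,150-200), the knob at (315,160), the stick at (248-300,158), the pad at (105,220) and the tape at (181,203).

```bash
python3 - <<'E'
from fit import *; from plan import *
z=np.load('w1.npz');P=z['P'];p=z['p'].astype(int)
I=bed(P,z['p'],(225,105,428,210))
L=(P-O)@B*1000
def blob(name,m):
    q=L[m]; print(name,len(q),'lo',np.percentile(q,3,axis=0).round(1),'med',np.median(q,0).round(1),'hi',np.percentile(q,97,axis=0).round(1))
f=(abs(L[...,2])<4)&(abs(L[...,0])<70)&(abs(L[...,1])<130); blob('face',f)
pin=(L[...,0]<-18)&(L[...,0]>-58)&(abs(L[...,1]+10)<20)&(L[...,2]>25); blob('pin expect y-10 ztop43',pin)
k=(abs(L[...,0])<25)&(abs(L[...,1]-13)<20)&(L[...,2]>64); blob('knob head expect 0,13,72',k)
s=(abs(L[...,0])<16)&(L[...,1]>40)&(L[...,1]<100)&(L[...,2]>30); blob('stick',s)
M=((p.min(2)>150)&(abs(P[...,2]-.005)<.012)&(P[...,0]>.3)).astype(np.uint8)
k,Lb,S,C=cv2.connectedComponentsWithStats(M)
for i in range(1,k):
    if S[i,4]>1000:
        q=P[Lb==i]; r=cv2.minAreaRect((q[:,:2]*1000).astype(np.float32)); print('pad',S[i],np.round(r,1) if 0 else r,q[:,2].mean())
E
```

```text
11262 n [-0.572  -0.0205  0.82  ] slope 0.6094 yaw 0.0359 rect [233.3 109.9] 0.65 ctr [ 0.5127 -0.1939  0.0603]
face 11272 lo [ -51.9 -111.3   -3. ] med [15.3  1.7 -1.4] hi [ 51.6 109.6   0.2]
pin expect y-10 ztop43 193 lo [-46.6 -15.3  38.3] med [-32.7 -11.4  40.6] hi [-19.2  -6.8  42.5]
knob head expect 0,13,72 9772 lo [  1.9  -5.7 332.3] med [  3.9  13.6 344.7] hi [ 12.1  31.9 356.2]
stick 14501 lo [-15.1  43.1  35.1] med [  2.8  60.8 327.3] hi [  5.9  73.5 351.1]
pad [  61  186   89   72 4853] ((433.0669860839844, 118.32662963867188), (113.9397201538086, 100.5389404296875), 88.37742614746094) 0.004575304147530809
```

```bash
sed -i 's/^O=.*YAW=.035/O=np.array([.513,-.1938,.0615]); YAW=.0359/' plan.py; python3 - <<'E'
from plan import *
rel(W(-36,-10,80),RN);rel(W(-36,-10,32),RN)
E
```

```text
shift [-0.222  0.238  1.873] turn [-0.025  0.01  -0.005] min rows 4.2 | in one frame
shift [-0.218  0.247  2.352] turn [-0.025  0.01  -0.005] min rows 5.3 | in one frame
```

servo_tool --steps '[[[-0.04,0.04,0.31],[-0.025,0.01,-0.005],0.45],[[-0.04,0.04,0.31],[0,0,0],0.45],[[-0.04,0.04,0.31],[0,0,0],0.45],[[-0.04,0.04,0.31],[0,0,0],0.45],[[-0.04,0.04,0.31],[0,0,0],0.45],[[-0.02,0.04,0.32],[0,0,0],0.45],[[0,0,0],[0,0,0],0.45]]'

```text
t: 3.05
tool_pos: [0.4407, -0.2344, 0.1513]
tool_rot: [[0.836, 0.047, 0.547], [0.029, -0.999, 0.041], [0.549, -0.018, -0.836]]
contact_force: [-0.2, 0.8, -0.1]
gripper_width: 0.45
grasp_force: 0.0
```

```bash
python3 - <<'E'
import sys; sys.argv=['',  '2']
exec(open('look.py').read())
rel(W(-36,-10,32),RN); print(telemetry.get_obs()['gripper_width'])
L=(P-O)@B*1000; d0=d>0.05
def blob(name,m):
    m=m&d0; q=L[m]; print(name,len(q),'lo',np.percentile(q,3,axis=0).round(1),'med',np.median(q,0).round(1),'hi',np.percentile(q,97,axis=0).round(1)) if m.any() else print(name,0)
blob('face',(abs(L[...,2])<4)&(abs(L[...,0])<70)&(abs(L[...,1])<130))
blob('pin',(L[...,0]<-18)&(L[...,0]>-58)&(abs(L[...,1]+10)<14)&(L[...,2]>30)&(L[...,2]<50))
blob('knobhead',(abs(L[...,0])<16)&(abs(L[...,1]-13)<16)&(L[...,2]>66)&(L[...,2]<80))
blob('sticktop',(abs(L[...,0])<16)&(L[...,1]>46)&(L[...,1]<80)&(L[...,2]>33)&(L[...,2]<42))
E
```

```text
3.05 [ 0.44072171 -0.23439756  0.15129265]
shift [-0.238 -0.249  0.86 ] turn [-0.027  0.038 -0.   ] min rows 2.1 | in one frame
0.45131933990524875
face 25150 lo [ -52.3 -110.8   -2.1] med [ 19.8 -10.9  -0.8] hi [ 51.5 107.8   0.6]
pin 449 lo [-47.5 -14.9  37.7] med [-30.3 -11.4  41.4] hi [-18.7  -6.1  43. ]
knobhead 669 lo [-4.5  4.8 67.4] med [ 3.7 12.4 69.7] hi [10.9 20.2 71.3]
sticktop 1193 lo [-6.9 47.1 34.3] med [ 2.5 62.8 35.7] hi [11.1 78.8 37. ]
```

View pics/w2.png

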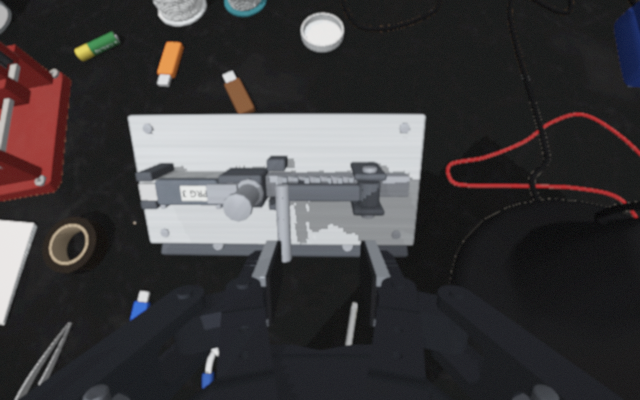

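The wrist view shows the pin running from (280,180) to (287,260) and the knob head at (237,207). The fingers are at (265,275) and (375,275), right of the pin, so the last move fell short in places.

```bash
python3 - <<'E'
from plan import *
o=telemetry.get_obs(); print(np.round(o['joint_pos'],3),np.round(o['dq'],3))
rel(W(-36,-11,70),RN)
# tilt alternatives
E
```

```text
[ 1.137  0.37  -0.566  2.367 -1.522  0.176  0.6  ] [ 0.015 -0.044 -0.023  0.045  0.001  0.005 -0.001]
shift [-0.25  -0.247  0.48 ] turn [-0.027  0.038 -0.   ] min rows 1.3 | in one frame
```

servo_tool --steps '[[[0,0,-0.2],[0,-0.1,0],0.45],[[0,0,-0.2],[0,-0.1,0],0.45],[[0,0,0],[0,-0.1,0],0.45],[[0,0,0],[0,0,0],0.45]]'

```text
t: 3.5
tool_pos: [0.4412, -0.2281, 0.1692]
tool_rot: [[0.884, 0.065, 0.462], [0.048, -0.998, 0.048], [0.464, -0.021, -0.885]]
contact_force: [0.5, 0.7, 0.6]
gripper_width: 0.45
grasp_force: 0.0
```

```bash
cat >> plan.py <<'E'
def RT(t,yaw=YAW):  # tool tilted t deg from straight down, x ahead
    return (R.from_euler('z',yaw)*R.from_euler('y',-np.radians(t))).as_matrix()@np.diag([1,-1,-1.])
def gp(x,y,z,Rm,back=8): return W(x,y,z)+Rm[:,2]*back/1000   # TCP so that grasp point is at clamp x,y,z
E
python3 - <<'E'
from plan import *
o=telemetry.get_obs(); print(np.round(o['joint_pos'],3),o['tool_pos'])
T=RT(20); p=gp(-37,-11,39,T)
rel(p-T[:,2]*.05,T);rel(p,T)
E
```

```text
[ 0.818  0.29  -0.212  2.277 -0.895  0.329 -0.065] [ 0.44117864 -0.2280519   0.16923473]
shift [-0.211 -0.193  0.543] turn [-0.039 -0.17   0.023] min rows 1.4 | in one frame
shift [-0.278 -0.178  1.039] turn [-0.039 -0.17   0.023] min rows 2.4 | in one frame
```

servo_tool --steps '[[[-0.05,-0.05,0],[-0.01,-0.06,0.01],0.45],[[-0.05,-0.05,0],[-0.01,-0.06,0.01],0.45],[[-0.05,-0.05,0.1],[-0.02,-0.05,0],0.45],[[-0.06,-0.04,0.2],[0,0,0],0.45],[[0,0,0.2],[0,0,0],0.45],[[0,0,0],[0,0,0],0.45]]'

```text
t: 4.1
tool_pos: [0.4363, -0.2092, 0.1112]
tool_rot: [[0.94, 0.034, 0.34], [0.031, -0.999, 0.016], [0.34, -0.005, -0.94]]
contact_force: [-0.7, 0.6, 0.4]
gripper_width: 0.45
grasp_force: 0.0
```

```bash
python3 - <<'E'
from plan import *
o=telemetry.get_obs(); print(np.round(o['joint_pos'],3),o['tool_pos'])
T=RT(20); p=gp(-37,-11,39,T)
rel(p,T)
E
```

```text
[ 0.606  0.378 -0.101  2.302 -0.726  0.221 -0.328] [ 0.4362652  -0.20919035  0.11117555]
shift [ 0.099 -0.014  0.53 ] turn [-0.005  0.002 -0.004] min rows 1.2 | in one frame
```

servo_tool --steps '[[[0.05,-0.01,0.1],[0,0,0],0.45],[[0.05,0,0.15],[0,0,0],0.45],[[0,0,0.15],[0,0,0],0.45],[[0,0,0.1],[0,0,0],0.45],[[0,0,0],[0,0,0],0.45]]'

```text
t: 4.6
tool_pos: [0.463, -0.2082, 0.0718]
tool_rot: [[0.939, 0.033, 0.342], [0.03, -0.999, 0.014], [0.342, -0.003, -0.94]]
contact_force: [0.4, -0.3, 0.4]
gripper_width: 0.453
grasp_force: 0.0
```

```bash
python3 - <<'E'
import sys; sys.argv=['',  '3']
exec(open('look.py').read())
o=telemetry.get_obs(); print(np.round(o['joint_pos'],3),o['tool_pos'])
T=RT(20); p=gp(-37,-11,39,T)
rel(p,T)
E
```

```text
4.6 [ 0.46301856 -0.20820598  0.07179383]
[ 0.506  0.481 -0.016  2.294 -1.212  0.179  0.136] [ 0.46276295 -0.20820105  0.0722443 ]
shift [-0.018 -0.016  0.073] turn [-0.002  0.    -0.005] min rows 0.2 | in one frame
```

View pics/w3.png

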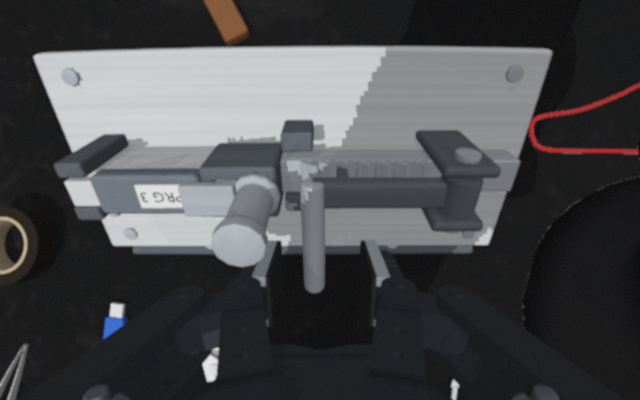

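The wrist view shows the pin (313,180-290) between the fingers at (265,275) and (375,275). Close the gripper on it here.

servo_tool --steps '[[[0,0,0.03],[0,0,0],0],[[0,0,0],[0,0,0],0],[[0,0,0],[0,0,0],0],[[0,0,0],[0,0,0],0],[[0,0,0],[0,0,0],0],[[0,0,0],[0,0,0],0]]'

```text
t: 5.25
tool_pos: [0.4636, -0.2052, 0.07]
tool_rot: [[0.939, 0.038, 0.342], [0.033, -0.999, 0.019], [0.342, -0.007, -0.94]]
contact_force: [-0.4, 5.5, 1.6]
gripper_width: 0.089
grasp_force: 58.5
```

```bash
python3 - <<'E'
from plan import *
o=telemetry.get_obs(); print(np.round(o['joint_pos'],3),o['tool_pos'],o['contact_force'])
R0=np.array(o['tool_rot'])
# arc about pivot (y,z)=(-70,36); start pin (-10,38). hold orientation; incremental world shifts in tool axes
a0=np.arctan2(2,60.)
pos=lambda th:np.array([0,-70+60*np.cos(a0+th),36+60*np.sin(a0+th)])
ths=np.linspace(0,1.8,16)
s=[R0.T@(B@(pos(b)-pos(a))/1000)/.1 for a,b in zip(ths,ths[1:])]
print(np.round(s,3).tolist())
E
```

```text
[ 0.501  0.486 -0.013  2.297 -1.253  0.182  0.178] [ 0.46357789 -0.20521677  0.06996075] [-0.43209178  5.54681329  1.6287646 ]
[[-0.018, 0.006, -0.069], [-0.018, 0.015, -0.068], [-0.018, 0.023, -0.066], [-0.017, 0.031, -0.063], [-0.016, 0.039, -0.059], [-0.014, 0.046, -0.054], [-0.013, 0.052, -0.048], [-0.011, 0.058, -0.042], [-0.009, 0.062, -0.035], [-0.007, 0.066, -0.027], [-0.005, 0.069, -0.02], [-0.003, 0.071, -0.011], [-0.001, 0.072, -0.003], [0.002, 0.072, 0.005], [0.004, 0.071, 0.013]]
```

servo_tool --steps '[[[-0.018,0.006,-0.069],[0,0,0],0],[[-0.018,0.015,-0.068],[0,0,0],0],[[-0.018,0.023,-0.066],[0,0,0],0],[[-0.017,0.031,-0.063],[0,0,0],0],[[-0.016,0.039,-0.059],[0,0,0],0],[[-0.014,0.046,-0.054],[0,0,0],0],[[-0.013,0.052,-0.048],[0,0,0],0],[[0,0,0],[0,0,0],0]]'

```text
t: 6.05
tool_pos: [0.4383, -0.2253, 0.1067]
tool_rot: [[0.939, 0.04, 0.341], [0.034, -0.999, 0.023], [0.342, -0.01, -0.94]]
contact_force: [-6.2, 13.2, 16.6]
gripper_width: 0.087
grasp_force: 59.4
```

```bash
cat > arc.py <<'E'
from plan import *
o=telemetry.get_obs(); R0=np.array(o['tool_rot'])
print(np.round(o['joint_pos'],3),o['contact_force'].round(1),o['wrist_torque'].round(2),o['gripper_width'])
d=B.T@(o['tool_pos']-np.array([.46358,-.20522,.06996]))*1000
print('moved clamp',d.round(1)); y,z=-10+d[1]+70,38+d[2]-36
print('r',np.hypot(y,z),'theta',np.arctan2(z,y)-.033)
E
python3 arc.py
```

```text
[ 0.43   0.409  0.192  2.282 -1.04   0.336  0.037] [-6.2 13.2 16.6] [2.58 0.61 1.08] 0.0874938413117263
moved clamp [ -0.3 -19.2  45. ]
r 62.253277532520606 theta 0.8222986306951945
```

servo_tool --steps '[[[-0.011,0.058,-0.035],[0,0,0],0],[[-0.009,0.062,-0.03],[0,0,0],0],[[-0.007,0.066,-0.025],[0,0,0],0],[[-0.005,0.069,-0.018],[0,0,0],0],[[-0.003,0.071,-0.011],[0,0,0],0],[[-0.001,0.072,-0.003],[0,0,0],0],[[0,0,0],[0,0,0],0]]'

```text
t: 6.75
tool_pos: [0.4321, -0.2713, 0.1168]
tool_rot: [[0.939, 0.032, 0.342], [0.03, -0.999, 0.013], [0.342, -0.002, -0.94]]
contact_force: [-7.8, 0.2, 11.7]
gripper_width: 0.089
grasp_force: 64.5
```

```bash
python3 arc.py
```

```text
[ 0.475  0.417  0.26   2.22  -0.957  0.416  0.03 ] [-7.8  0.2 11.7] [0.11 0.72 0.1 ] 0.08924856860131683
moved clamp [ -0.9 -64.9  57.7]
r 59.91959279010247 theta 1.6200336521015066
```

servo_tool --steps '[[[0.002,0.07,0.005],[0,0,0],0],[[0.005,0.068,0.015],[0,0,0],0],[[0,0,0],[0,0,0],0]]'

```text
t: 7.05
tool_pos: [0.4345, -0.2844, 0.114]
tool_rot: [[0.939, 0.033, 0.341], [0.03, -0.999, 0.014], [0.341, -0.003, -0.94]]
contact_force: [-2.5, 0.2, 3.7]
gripper_width: 0.087
grasp_force: 65.0
```

```bash
python3 arc.py; python3 - <<'E'
from plan import *
R0=np.array(telemetry.get_obs()['tool_rot']); print('n in tool',(R0.T@B[:,2]).round(3))
E
```

```text
[ 0.495  0.434  0.265  2.197 -0.952  0.433  0.043] [-2.5  0.2  3.7] [0.2  0.41 0.26] 0.08690606140894386
moved clamp [ -0.9 -78.1  54.3]
r 59.168442160374724 theta 1.8479574681645645
n in tool [-0.259 -0.001 -0.966]
```

servo_tool --steps '[[[0,0,0],[0,0,0],0.2],[[0,0,0],[0,0,0],0.4],[[0,0,0],[0,0,0],0.4],[[0,0,-0.1],[0,0,0],0.4],[[0,0,-0.2],[0,0,0],0.4],[[0,0,-0.2],[0,0,0],0.4],[[0,0,0],[0,0,0],0.4]]'

```text
t: 7.75
tool_pos: [0.4177, -0.2858, 0.163]
tool_rot: [[0.939, 0.032, 0.344], [0.03, -0.999, 0.011], [0.344, -0.0, -0.939]]
contact_force: [0.5, -0.6, 0.1]
gripper_width: 0.402
grasp_force: 0.0
```

```bash
python3 - <<'E'
from plan import *
o=telemetry.get_obs(); print(np.round(o['joint_pos'],3),o['tool_pos'])
T=RT(20); p=gp(1,12.5,67,T)
rel(p-T[:,2]*.045,T);rel(p,T)
E
```

```text
[ 0.424  0.342  0.385  2.168 -0.794  0.543 -0.097] [ 0.41766581 -0.28580187  0.16296909]
shift [ 0.412 -1.012  0.271] turn [ 0.001 -0.002 -0.004] min rows 2.5 | in one frame
shift [ 0.411 -1.012  0.721] turn [ 0.001 -0.002 -0.004] min rows 2.9 | in one frame
```

servo_tool --steps '[[[0.08,-0.2,0],[0,0,0],0.4],[[0.08,-0.2,0.05],[0,0,0],0.4],[[0.08,-0.2,0.05],[0,0,0],0.4],[[0.08,-0.2,0.07],[0,0,0],0.4],[[0.09,-0.21,0.1],[0,0,0],0.4],[[0,0,0],[0,0,0],0.4]]'

```text
t: 8.35
tool_pos: [0.4628, -0.1784, 0.1486]
tool_rot: [[0.94, 0.039, 0.34], [0.035, -0.999, 0.018], [0.34, -0.005, -0.94]]
contact_force: [-0.9, 0.1, -0.2]
gripper_width: 0.398
grasp_force: 0.0
```

```bash
python3 - <<'E'
import sys; sys.argv=['',  '4']
exec(open('look.py').read())
T=RT(20); p=gp(1,12.5,67,T)
rel(p,T)
L=(P-O)@B*1000
def blob(name,m):
    q=L[m]; print(name,len(q),np.percentile(q,[3,50,97],axis=0).round(1).tolist()) if m.any() else print(name,0)
blob('knobhead',(abs(L[...,0])<16)&(abs(L[...,1]-13)<16)&(L[...,2]>66)&(L[...,2]<80))
blob('sticktop',(abs(L[...,0])<16)&(L[...,1]>46)&(L[...,1]<80)&(L[...,2]>35)&(L[...,2]<42))
E
```

```text
8.35 [ 0.46277539 -0.17842054  0.14855182]
shift [0.01  0.029 0.424] turn [-0.005  0.002 -0.   ] min rows 0.9 | in one frame
knobhead 693 [[-4.2, 5.3, 66.7], [4.9, 13.1, 69.6], [11.3, 20.4, 71.2]]
sticktop 1100 [[-6.3, 46.9, 35.1], [2.7, 62.3, 35.8], [10.5, 78.9, 36.8]]
```

View pics/w4.png

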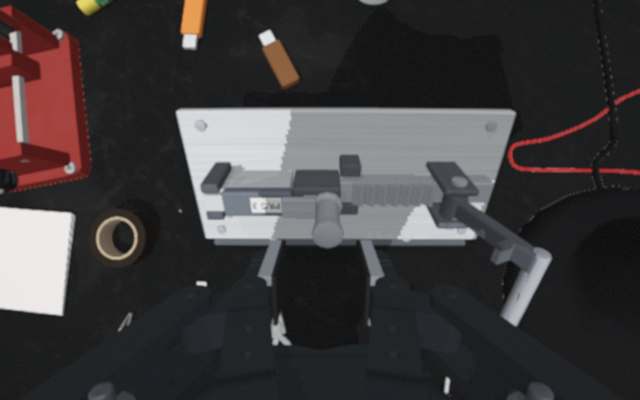

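The pawl is open at its stop, with the pin at (535,260). The knob head (327,232) lies between the fingers at (270,265) and (372,265).

servo_tool --steps '[[[0.02,0.02,0.1],[0,0,0],0.4],[[0,0,0.15],[0,0,0],0.4],[[0,0,0.15],[0,0,0],0.4],[[0,0,0.02],[0,0,0],0.4],[[0,0,0],[0,0,0],0.1],[[0,0,0],[0,0,0],0],[[0,0,0],[0,0,0],0],[[0,0,0],[0,0,0],0],[[0,0,0],[0,0,0],0]]'

```text
t: 9.3
tool_pos: [0.4776, -0.184, 0.1111]
tool_rot: [[0.94, 0.033, 0.341], [0.03, -0.999, 0.013], [0.341, -0.002, -0.94]]
contact_force: [-2.2, -2.2, -4.1]
gripper_width: 0.174
grasp_force: 58.8
```

```bash
python3 - <<'E'
from plan import *
o=telemetry.get_obs(); print(np.round(o['joint_pos'],3),o['contact_force'])
print((B.T@(o['tool_pos']-np.array(o['tool_rot'])[:,2]*.008-O)*1000).round(1))
print('-y in tool',(np.array(o['tool_rot']).T@-B[:,1]).round(3))
E
```

```text
[ 0.267  0.411  0.216  2.254 -0.975  0.3   -0.172] [-2.16715549 -2.22022057 -4.08424997]
[ 1.8 11.1 68.5]
-y in tool [ 0.004  1.    -0.001]
```

servo_tool --steps '[[[0,0.03,0],[0,0,0],0],[[0,0.06,0],[0,0,0],0],[[0,0.06,0],[0,0,0],0],[[0,0.06,0],[0,0,0],0],[[0,0.06,0],[0,0,0],0],[[0,0.06,0],[0,0,0],0],[[0,0.05,0],[0,0,0],0],[[0,0.02,0],[0,0,0],0],[[0,0,0],[0,0,0],0]]'

```text
t: 10.2
tool_pos: [0.479, -0.2216, 0.111]
tool_rot: [[0.94, 0.036, 0.341], [0.032, -0.999, 0.018], [0.341, -0.006, -0.94]]
contact_force: [-6.1, 4.8, 3.4]
gripper_width: 0.168
grasp_force: 59.5
```

```bash
python3 - <<'E'
from plan import *
o=telemetry.get_obs(); print(np.round(o['joint_pos'],3),o['contact_force'])
print((B.T@(o['tool_pos']-np.array(o['tool_rot'])[:,2]*.008-O)*1000).round(1))
E
```

```text
[ 0.341  0.435  0.231  2.204 -0.945  0.357 -0.128] [-6.08643498  4.82575573  3.38817426]
[  1.8 -26.6  68.3]
```

servo_tool --steps '[[[0,0,0],[0,0,0],0.2],[[0,0,0],[0,0,0],0.4],[[0,0,0],[0,0,0],0.4],[[0,0,-0.1],[0,0,0],0.4],[[0,0,-0.2],[0,0,0],0.4],[[0,0,-0.3],[0,0,0],0.4],[[0,0,-0.4],[0,-0.1,0],0.4],[[0,0,-0.3],[0,-0.12,0],0.4],[[0.1,-0.2,-0.2],[0,-0.12,0],0.4],[[0.1,-0.2,0],[0,-0.1,0],0.4],[[0.1,-0.2,0],[0,0,0.18],0.4],[[0,-0.2,0],[0,0,0.18],0.4],[[0,0,0],[0,0,0.18],0.4],[[0,0,0],[0,0,0.18],0.4],[[0,0,0],[0,0,0],0.4]]'

```text
t: 11.7
tool_pos: [0.4653, -0.1439, 0.255]
tool_rot: [[0.862, -0.507, 0.009], [-0.507, -0.862, 0.003], [0.006, -0.007, -1.0]]
contact_force: [0.1, 0.9, -1.0]
gripper_width: 0.404
grasp_force: 0.0
```

```bash
python3 - <<'E'
from plan import *
o=telemetry.get_obs(); print(np.round(o['joint_pos'],3),o['tool_pos'])
print(((np.array(o['tool_pos'])-O)@B*1000).round(1))
E
```

```text
[-0.325  0.361  0.812  1.845 -0.307  1.057 -1.497] [ 0.46532623 -0.14394488  0.25497357]
[ 73.3  51.5 184.8]
```

servo_tool --steps '[[[0,0,0],[0,0,-0.17],0.4],[[0,0,0],[0,0,-0.17],0.4],[[0,0,0],[0,0,-0.17],0.4],[[0,0,0],[0,0,-0.17],0.4],[[0,0,0],[0,0,-0.17],0.4],[[0,0,0],[0,0,-0.17],0.4],[[0,0,0],[0,0,-0.17],0.4],[[0,0,0],[0,0,-0.17],0.4],[[0,0,0],[0,0,-0.17],0.4],[[0,0,0],[0,0,-0.17],0.4],[[0,0,0],[0,0,-0.17],0.4],[[0,0,0],[0,0,-0.17],0.4],[[0,0,0],[0,0,-0.17],0.4],[[0,0,0],[0,0,-0.17],0.4],[[0,0,0],[0,0,-0.17],0.4],[[0,0,0],[0,0,-0.17],0.4],[[0,0,0],[0,0,0],0.4]]'

```text
t: 13.4
tool_pos: [0.4649, -0.1446, 0.2551]
tool_rot: [[-0.04, 0.999, 0.009], [0.999, 0.04, 0.004], [0.003, 0.009, -1.0]]
contact_force: [0.6, -0.0, -0.4]
gripper_width: 0.401
grasp_force: 0.0
```

```bash
cat >> plan.py <<'E'
def RS(t,q=1): # fingers across the stick: tool x = q * clamp y
    return RT(t)@R.from_euler('z',-q*90,degrees=True).as_matrix()
E
python3 - <<'E'
from plan import *
o=telemetry.get_obs(); print(np.round(o['joint_pos'],3),o['tool_pos'])
for t in (0,20,np.degrees(.61)): rel(gp(0,59.5,100,RS(t)),RS(t))
E
```

```text
[ 0.04   0.284  0.286  1.841 -0.1    1.022  0.406] [ 0.46494283 -0.14459863  0.25514981]
shift [ 0.083 -0.121  1.196] turn [ 0.012 -0.004  0.005] min rows 2.7 | in one frame
shift [ 0.082 -0.093  1.192] turn [-0.433 -0.005  0.004] min rows 2.7 | in one frame
shift [ 0.082 -0.075  1.182] turn [-0.765 -0.006  0.003] min rows 4.5 | in one frame
```

servo_tool --steps '[[[0,0,0],[0,0.17,0],0.4],[[0,0,0],[0,0.17,0],0.4],[[0,0,0],[0,0,0],0.4]]'

```text
t: 13.7
tool_pos: [0.4642, -0.1487, 0.2542]
tool_rot: [[-0.026, 1.0, -0.0], [0.963, 0.025, 0.268], [0.268, 0.007, -0.963]]
contact_force: [-1.0, -0.6, -0.5]
gripper_width: 0.395
grasp_force: 0.0
```

```bash
python3 - <<'E'
from plan import *
o=telemetry.get_obs(); print(np.round(o['joint_pos'],3),o['tool_pos'])
E
```

```text
[ 0.26   0.356  0.244  1.771 -0.35   1.181  0.682] [ 0.46418972 -0.14866661  0.2542038 ]
```

```bash
cat >> plan.py <<'E'
def RR(t,roll,q=1): return RS(t,q)@R.from_euler('y',roll,degrees=True).as_matrix()
TS=np.degrees(S)
E
python3 - <<'E'
from plan import *
o=telemetry.get_obs();p=o['tool_pos']
_,w=rel(p,RR(0,-22)); 
print((R.from_matrix(RR(0,-22).T@RR(TS,-22)).as_rotvec()/(np.pi/4)).round(3))
T=RR(TS,-22);print((T.T@(gp(0,59.5,110,T)-p)/.1).round(3))
E
```

```text
shift [0. 0. 0.] turn [ 0.008 -0.835 -0.014] min rows 4.9 | in one frame
[-0.72   0.     0.291]
[ 0.398 -0.717  0.728]
```

servo_tool --steps '[[[0,0,0],[0,-0.167,0],0.4],[[0,0,0],[0,-0.167,0],0.4],[[0,0,0],[0,-0.167,0],0.4],[[0,0,0],[0,-0.167,0],0.4],[[0,0,0],[0,-0.167,0],0.4],[[0,0,0],[-0.12,0,0.048],0.4],[[0,0,0],[-0.12,0,0.048],0.4],[[0,0,0],[-0.12,0,0.048],0.4],[[0,0,0],[-0.12,0,0.048],0.4],[[0,0,0],[-0.12,0,0.049],0.4],[[0,0,0],[-0.12,0,0.049],0.4],[[0,0,0],[0,0,0],0.4]]'

```text
t: 14.9
tool_pos: [0.4652, -0.1488, 0.2567]
tool_rot: [[0.167, 0.856, 0.49], [0.927, 0.032, -0.373], [-0.335, 0.517, -0.788]]
contact_force: [-0.5, 0.6, -0.2]
gripper_width: 0.404
grasp_force: 0.0
```

```bash
python3 - <<'E'
from plan import *
o=telemetry.get_obs(); print(np.round(o['joint_pos'],3),o['tool_pos'])
T=RR(TS,-22);rel(gp(0,59.5,110,T),T)
E
```

```text
[-0.569  0.09   0.606  2.358  1.146  0.353 -1.084] [ 0.4652001  -0.14877173  0.25671296]
shift [ 0.437 -0.682  0.777] turn [-0.078  0.022  0.034] min rows 2.5 | in one frame
```

servo_tool --steps '[[[0.07,-0.11,0.13],[-0.02,0.01,0.01],0.4],[[0.07,-0.11,0.13],[-0.02,0.01,0.01],0.4],[[0.07,-0.11,0.13],[-0.02,0,0.01],0.4],[[0.07,-0.11,0.13],[-0.02,0,0],0.4],[[0.07,-0.11,0.13],[0,0,0],0.4],[[0.07,-0.11,0.13],[0,0,0],0.4],[[0,0,0],[0,0,0],0.4]]'

```text
t: 15.6
tool_pos: [0.4693, -0.1507, 0.1873]
tool_rot: [[0.183, 0.837, 0.516], [0.924, 0.033, -0.381], [-0.336, 0.546, -0.768]]
contact_force: [0.4, -0.7, 0.4]
gripper_width: 0.4
grasp_force: 0.0
```

```bash
python3 - <<'E'
from plan import *
o=telemetry.get_obs(); print(np.round(o['joint_pos'],3),o['tool_pos'])
for r in(-22,-10,0):
  T=RR(TS,r);rel(gp(0,59.5,90,T),T)
E
```

```text
[-0.097  0.243  0.097  2.495  2.001  0.412 -2.016] [ 0.46927431 -0.15072927  0.18727727]
shift [ 0.293 -0.36   0.373] turn [-0.036  0.033  0.019] min rows 1.3 | in one frame
shift [ 0.309 -0.36   0.37 ] turn [-0.038  0.3    0.015] min rows 1.8 | in one frame
shift [ 0.323 -0.36   0.366] turn [-0.04   0.522  0.012] min rows 3.1 | in one frame
```

servo_tool --steps '[[[0.06,0,0.07],[0,0.1,0],0.4],[[0.06,0,0.07],[0,0.1,0],0.4],[[0.06,0,0.07],[0,0.1,0],0.4],[[0.06,0,0.07],[0,0.1,0],0.4],[[0,0,0],[0,0,0],0.4]]'

```text
t: 16.1
tool_pos: [0.4849, -0.1415, 0.1622]
tool_rot: [[0.04, 0.837, 0.546], [0.993, 0.028, -0.116], [-0.113, 0.547, -0.83]]
contact_force: [-0.4, -0.8, 1.1]
gripper_width: 0.403
grasp_force: 0.0
```

```bash
python3 - <<'E'
from plan import *
o=telemetry.get_obs(); print(np.round(o['joint_pos'],3),o['tool_pos'])
for r in(-10,0):
  T=RR(TS,r);rel(gp(0,59.5,90,T),T)
T=RR(TS,0);rel(gp(0,59.5,48.5,T),T)
E
```

```text
[ 0.514  0.281 -0.333  2.449  2.674  0.188 -2.44 ] [ 0.48491183 -0.14153866  0.16221323]
shift [ 0.07  -0.357  0.158] turn [-0.04  -0.049  0.004] min rows 0.9 | in one frame
shift [ 0.084 -0.357  0.157] turn [-0.04   0.174  0.001] min rows 1.0 | in one frame
shift [ 0.141 -0.344  0.568] turn [-0.04   0.174  0.001] min rows 1.5 | in one frame
```

servo_tool --steps '[[[0.02,-0.08,0.04],[-0.01,0.03,0],0.4],[[0.02,-0.08,0.04],[-0.01,0.03,0],0.4],[[0.02,-0.08,0.04],[-0.01,0.03,0],0.4],[[0.02,-0.08,0.04],[-0.01,0.03,0],0.4],[[0,0,0],[0,0,0],0.4]]'

```text
t: 16.6
tool_pos: [0.4746, -0.1354, 0.1339]
tool_rot: [[-0.021, 0.826, 0.564], [0.999, 0.036, -0.015], [-0.033, 0.563, -0.826]]
contact_force: [-0.1, 0.2, 0.6]
gripper_width: 0.405
grasp_force: 0.0
```

```bash
python3 - <<'E'
import sys; sys.argv=['',  '5']
exec(open('look.py').read())
o=telemetry.get_obs(); print(np.round(o['joint_pos'],3),o['tool_pos'])
T=RR(TS,0);rel(gp(0,59.5,90,T),T);rel(gp(0,59.5,48.5,T),T)
L=(P-O)@B*1000
def blob(name,m):
    q=L[m]; print(name,len(q),np.percentile(q,[3,50,97],axis=0).round(1).tolist()) if m.any() else print(name,0)
blob('face',(abs(L[...,2])<4)&(abs(L[...,0])<70)&(abs(L[...,1])<130))
blob('sticktop',(abs(L[...,0])<16)&(L[...,1]>46)&(L[...,1]<80)&(L[...,2]>34)&(L[...,2]<42))
E
```

```text
16.6 [ 0.47459007 -0.13543586  0.13394527]
[ 0.864  0.4   -0.694  2.497  2.753  0.282 -2.416] [ 0.4748448  -0.13500687  0.13441513]
shift [-0.006 -0.123 -0.014] turn [-0.014  0.045  0.009] min rows 0.3 | in one frame
shift [ 0.009 -0.118  0.4  ] turn [-0.014  0.045  0.009] min rows 0.9 | in one frame
face 20885 [[-52.9, -54.1, -2.1], [9.9, 62.9, -0.8], [50.1, 114.0, 0.5]]
sticktop 1628 [[-6.9, 47.3, 34.5], [1.8, 63.5, 35.7], [10.4, 79.1, 36.9]]
```

View pics/w5.png

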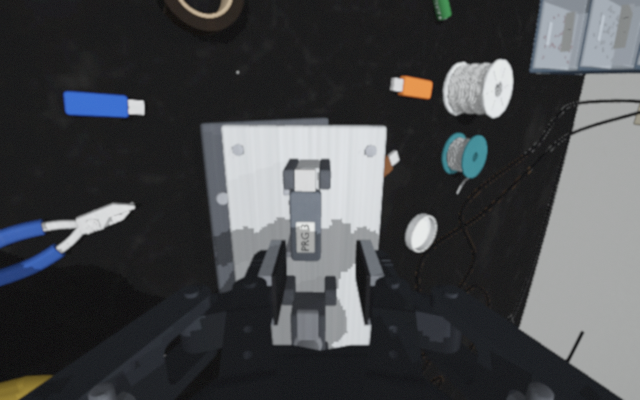

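The wrist view shows the stick at (306,160-258), label at (305,238). The fingers at (280,290) and (365,290) are about 12 mm too far upslope, as computed.

servo_tool --steps '[[[0,0,0.1],[-0.014,0.02,0.009],0.4],[[0,-0.04,0.08],[0,0.025,0],0.4],[[0,-0.04,0.02],[0,0,0],0.4],[[0,-0.03,0],[0,0,0],0.4],[[0,0,0],[0,0,0],0.4]]'

```text
t: 17.15
tool_pos: [0.4815, -0.1367, 0.1146]
tool_rot: [[-0.039, 0.821, 0.57], [0.999, 0.031, 0.024], [0.002, 0.571, -0.821]]
contact_force: [-0.5, -0.3, 0.0]
gripper_width: 0.397
grasp_force: 0.0
```

```bash
python3 - <<'E'
from plan import *
o=telemetry.get_obs(); print(np.round(o['joint_pos'],3),o['tool_pos'])
T=RR(TS,0);rel(gp(1.5,59.5,48,T),T)
E
```

```text
[ 0.938  0.493 -0.777  2.498  2.733  0.336 -2.349] [ 0.48147837 -0.13666917  0.11456049]
shift [ 0.012 -0.047  0.204] turn [-0.004 -0.004  0.002] min rows 0.5 | in one frame
```

servo_tool --steps '[[[0.01,-0.02,0.05],[0,0,0],0.45],[[0,-0.02,0.05],[0,0,0],0.45],[[0,-0.01,0],[0,0,0],0.45],[[0,0,0],[0,0,0],0.45]]'

```text
t: 17.55
tool_pos: [0.4852, -0.1373, 0.1046]
tool_rot: [[-0.039, 0.822, 0.568], [0.999, 0.029, 0.026], [0.005, 0.569, -0.822]]
contact_force: [0.3, -0.1, 0.0]
gripper_width: 0.45
grasp_force: 0.0
```

```bash
python3 - <<'E'
from plan import *
o=telemetry.get_obs(); print(np.round(o['joint_pos'],3),o['tool_pos'])
T=RR(TS,0);rel(gp(1.5,59.5,48,T),T)
E
```

```text
[ 0.939  0.531 -0.793  2.498  2.693  0.37  -2.304] [ 0.48521911 -0.13727057  0.10457588]
shift [ 0.019 -0.02   0.101] turn [-0.006 -0.008 -0.001] min rows 0.2 | in one frame
```

servo_tool --steps '[[[0.01,-0.01,0.04],[0,0,0],0.45],[[0.01,-0.01,0.06],[0,0,0],0.45],[[0,0,0],[0,0,0],0.45]]'

```text
t: 17.85
tool_pos: [0.4905, -0.1355, 0.0954]
tool_rot: [[-0.039, 0.822, 0.568], [0.999, 0.029, 0.027], [0.006, 0.569, -0.823]]
contact_force: [0.0, 0.2, -0.9]
gripper_width: 0.451
grasp_force: 0.0
```

```bash
python3 - <<'E'
import sys; sys.argv=['',  '6']
exec(open('look.py').read())
o=telemetry.get_obs(); print(np.round(o['joint_pos'],3),o['tool_pos'],o['contact_force'])
T=RR(TS,0);rel(gp(1.5,59.5,48,T),T)
E
```

```text
17.85 [ 0.4904526  -0.13549969  0.09537274]
[ 0.92   0.561 -0.792  2.498  2.674  0.404 -2.287] [ 0.49028138 -0.13537781  0.09554109] [ 0.57654138  0.03766896 -0.00183103]
shift [ 0.003 -0.011 -0.003] turn [-0.007 -0.009 -0.001] min rows 0.1 | in one frame
```

View pics/w6.png

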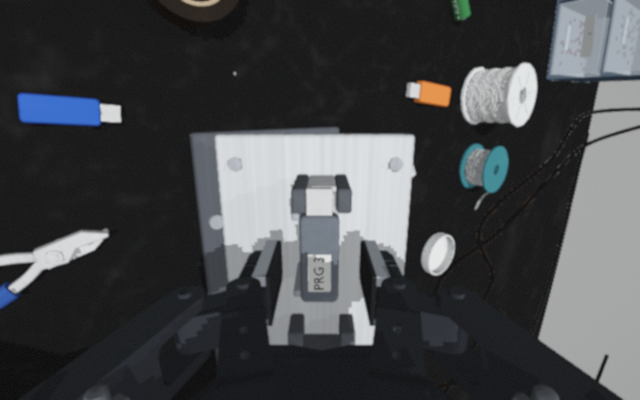

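The stick (320,215-300) sits centred between the fingers at (276,280) and (366,280), so I'll close the gripper.

servo_tool --steps '[[[0,0,0],[0,0,0],0.2],[[0,0,0],[0,0,0],0.1],[[0,0,0],[0,0,0],0],[[0,0,0],[0,0,0],0],[[0,0,0],[0,0,0],0],[[0,0,0],[0,0,0],0]]'

```text
t: 18.5
tool_pos: [0.49, -0.1355, 0.0961]
tool_rot: [[-0.039, 0.822, 0.568], [0.999, 0.03, 0.026], [0.005, 0.569, -0.822]]
contact_force: [-3.7, 0.9, 6.2]
gripper_width: 0.196
grasp_force: 59.2
```

```bash
python3 - <<'E'
from plan import *
o=telemetry.get_obs(); print(np.round(o['joint_pos'],3),o['tool_pos'],o['contact_force'].round(1))
print(((np.array(o['tool_pos'])-O)@B*1000).round(1), o['grasp_force'])
E
```

```text
[ 0.921  0.559 -0.793  2.498  2.674  0.403 -2.287] [ 0.48995804 -0.13552727  0.09610281] [-3.7  0.9  6.2]
[ 2.7 59.1 40.4] 59.156434535980225
```

servo_tool --steps '[[[0,0.003,-0.03],[0,0,0],0],[[0,0.005,-0.05],[0,0,0],0],[[0,0.008,-0.05],[0,0,0],0],[[0,0.03,-0.08],[0.03,0,0],0],[[0,0.05,-0.1],[0.05,0,0],0],[[0,0.05,-0.15],[0.08,0,0],0],[[0,0.05,-0.2],[0.1,0,0],0],[[0,0,-0.2],[0.1,0,0],0],[[0,0,-0.2],[0.1,0,0],0],[[0,0,-0.1],[0.1,0,0],0],[[0,0,0],[0,0,0],0]]'

```text
t: 19.6
tool_pos: [0.4819, -0.164, 0.1488]
tool_rot: [[0.004, 0.892, 0.451], [0.998, 0.025, -0.057], [-0.062, 0.451, -0.89]]
contact_force: [-0.2, -0.8, 0.6]
gripper_width: 0.196
grasp_force: 59.1
```

```bash
python3 - <<'E'
from plan import *
o=telemetry.get_obs(); print(np.round(o['joint_pos'],3),o['tool_pos'],o['contact_force'].round(1),o['gripper_width'])
PR=RS(0)
rel([.433,.11,.18],PR)
E
```

```text
[ 0.98   0.391 -0.85   2.337  1.361  0.244 -1.045] [ 0.48185316 -0.16401986  0.14879665] [-0.2 -0.8  0.6] 0.19588084883425277
shift [ 2.714 -0.227 -0.655] turn [ 0.595  0.09  -0.031] min rows 6.2 | in one frame
```

servo_tool --steps '[[[0,0,-0.1],[0.06,0,0],0],[[0,0,-0.15],[0.06,0.01,0],0],[[0.1,0,-0.15],[0.08,0.01,0],0],[[0.1,0,-0.15],[0.08,0.02,0],0],[[0.15,0,-0.1],[0.08,0.02,0],0],[[0.2,0,0],[0.08,0.02,0],0],[[0.2,0,0],[0.08,0,0],0],[[0.2,0,0],[0.08,0,0],0],[[0,0,0],[0,0,0],0]]'

```text
t: 20.5
tool_pos: [0.4611, -0.0665, 0.2031]
tool_rot: [[-0.013, 1.0, 0.016], [1.0, 0.013, -0.01], [-0.01, 0.016, -1.0]]
contact_force: [0.3, 0.7, -0.5]
gripper_width: 0.194
grasp_force: 59.1
```

```bash
python3 - <<'E'
from plan import *
o=telemetry.get_obs(); print(np.round(o['joint_pos'],3),o['tool_pos'],o['contact_force'].round(1),o['gripper_width'])
PR=RS(0)
rel([.433,.11,.18],PR)
E
```

```text
[ 0.886  0.492 -1.18   1.969  0.552  1.03  -0.535] [ 0.4610644  -0.06652005  0.20311608] [ 0.3  0.7 -0.5] 0.19414336550413386
shift [ 1.771 -0.262  0.209] turn [ 0.02   0.013 -0.03 ] min rows 4.0 | in one frame
```

servo_tool --steps '[[[0.2,-0.04,0],[0.01,0.01,-0.01],0],[[0.3,-0.045,0],[0.01,0,-0.01],0],[[0.3,-0.045,0],[0,0,-0.01],0],[[0.3,-0.045,0],[0,0,0],0],[[0.3,-0.045,0],[0,0,0],0],[[0.25,-0.04,0.1],[0,0,0],0],[[0.12,0,0.15],[0,0,0],0],[[0,0,0.2],[0,0,0],0],[[0,0,0],[0,0,0],0]]'

```text
t: 21.4
tool_pos: [0.4273, 0.1069, 0.1562]
tool_rot: [[-0.035, 0.999, -0.003], [0.999, 0.035, -0.002], [-0.002, -0.003, -1.0]]
contact_force: [0.2, -1.0, 0.8]
gripper_width: 0.197
grasp_force: 59.1
```

```bash
python3 - <<'E'
from plan import *
o=telemetry.get_obs(); print(np.round(o['joint_pos'],3),o['tool_pos'],o['gripper_width'])
rel([.433,.1116,.06],RS(0))
E
```

```text
[ 0.45   0.509 -1.099  2.078  0.584  0.908 -0.944] [0.4272731  0.10687254 0.15623396] 0.1973849254908584
shift [0.048 0.061 0.962] turn [-0.003  0.003 -0.001] min rows 2.1 | in one frame
```

servo_tool --steps '[[[0.02,0.03,0.2],[0,0,0],0],[[0.02,0.03,0.25],[0,0,0],0],[[0,0,0.25],[0,0,0],0],[[0,0,0.25],[0,0,0],0],[[0,0,0.2],[0,0,0],0],[[0,0,0.1],[0,0,0],0],[[0,0,0],[0,0,0],0]]'

```text
t: 22.1
tool_pos: [0.433, 0.1124, 0.0326]
tool_rot: [[-0.035, 0.999, -0.003], [0.999, 0.035, 0.001], [0.001, -0.003, -1.0]]
contact_force: [-0.6, -1.2, 0.3]
gripper_width: 0.195
grasp_force: 59.1
```

```bash
python3 - <<'E'
from plan import *
o=telemetry.get_obs(); print(np.round(o['joint_pos'],3),o['tool_pos'],o['contact_force'])
rel([.433,.1116,.0174],RS(0))
# depth check: stick bottom/side height from scene camera
c,p,d=grab('scene');P=pts(c,d);s=P[(abs(P[...,0]-.433)<.012)&(abs(P[...,1]-.1175)<.04)&(P[...,2]>.01)&(P[...,2]<.06)]
print(len(s),np.percentile(s,[3,50,97],axis=0).round(4).tolist() if len(s) else '')
E
```

```text
[ 0.25   0.686 -0.856  2.195  0.887  0.661 -1.214] [0.43301818 0.11238335 0.03263607] [-0.61032768 -1.24362599  0.29379969]
shift [-0.008  0.     0.152] turn [-0.004 -0.001 -0.001] min rows 0.3 | in one frame
262 [[0.4214, 0.1024, 0.0226], [0.4371, 0.122, 0.0287], [0.4435, 0.1468, 0.0589]]
```

servo_tool --steps '[[[0,0,0.05],[0,0,0],0],[[0,0,0.04],[0,0,0],0],[[0,0,0.03],[0,0,0],0],[[0,0,0.01],[0,0,0],0],[[0,0,0],[0,0,0],0]]'

```text
t: 22.65
tool_pos: [0.4327, 0.1133, 0.02]
tool_rot: [[-0.036, 0.999, -0.004], [0.999, 0.036, 0.001], [0.001, -0.004, -1.0]]
contact_force: [0.2, -0.6, 0.0]
gripper_width: 0.192
grasp_force: 59.1
```

servo_tool --steps '[[[0,0,0.01],[0,0,0],0],[[0,0,0.01],[0,0,0],0],[[0,0,0],[0,0,0],0]]'

```text
t: 22.95
tool_pos: [0.4328, 0.1132, 0.0184]
tool_rot: [[-0.036, 0.999, -0.003], [0.999, 0.036, 0.001], [0.001, -0.003, -1.0]]
contact_force: [-0.8, -1.2, 5.9]
gripper_width: 0.197
grasp_force: 59.7
```

Contact is felt at about 6 N, so the stick is resting on the pad. I'll release it.

servo_tool --steps '[[[0,0,0.003],[0,0,0],0],[[0,0,0],[0,0,0],0.25],[[0,0,0],[0,0,0],0.3],[[0,0,0],[0,0,0],0.35],[[0,0,-0.05],[0,0,0],0.35],[[0,0,-0.2],[0,0,0],0.35],[[0,0,-0.4],[0,0,0],0.35],[[0,0,-0.4],[0,0,0],0.35],[[0,0,-0.4],[0,0,0],0.35],[[-0.3,0,-0.3],[0,0,0],0.35],[[-0.4,0,0],[0,0,0],0.35],[[-0.4,0,0],[0,0,0],0.35],[[0,0,0],[0,0,0],0.35]]'

```text
t: 24.25
tool_pos: [0.4368, -0.0029, 0.1921]
tool_rot: [[-0.027, 1.0, -0.006], [1.0, 0.027, -0.001], [-0.001, -0.006, -1.0]]
contact_force: [-0.2, 0.5, -0.5]
gripper_width: 0.357
grasp_force: 0.0
```

```bash
python3 - <<'E'
from h import *
o=telemetry.get_obs();print(o['t'],o['tool_pos'])
c,p,d=grab('wrist');c2,p2,d2=grab('scene')
P=pts(c,d);s=P[(abs(P[...,0]-.433)<.04)&(abs(P[...,1]-.1175)<.045)&(P[...,2]>.009)&(P[...,2]<.03)]
print(len(s),np.percentile(s,[2,50,98],axis=0).round(4).tolist())
a=cv2.resize(p2[140:340,220:460],(720,600),interpolation=cv2.INTER_CUBIC)
b=cv2.resize(p,(480,300));im=np.zeros((600,800,3),np.uint8);im[:300,:480]=b;im[300:,:360]=cv2.resize(a,(360,300))
cv2.imwrite('pics/end.png',im[...,::-1])
E
```

```text
24.25 [ 0.43679101 -0.0028653   0.19207917]
1326 [[0.423, 0.0908, 0.0105], [0.432, 0.1174, 0.0132], [0.4414, 0.1463, 0.015]]
```

View pics/end.png

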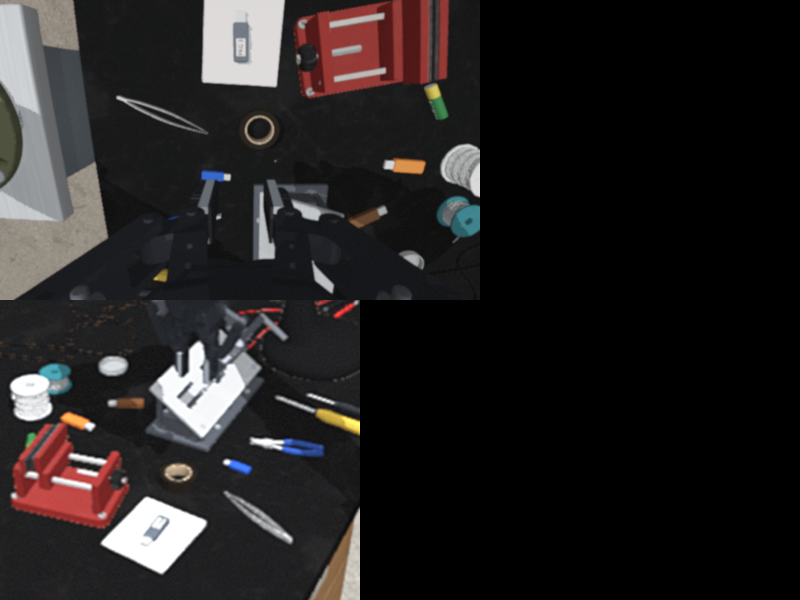

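The wrist picture shows the stick at (241,38), flat and label up in the middle of the pad. The scene crop shows the pawl pin still up near (265,325), and the tape is undisturbed. Measured centre of the stick is (0.432, 0.118), top at 0.014 m.

```bash
python3 -c "
from h import *
print(ticket.sign_off())"
```

```text
the job is handed in; nothing more can be done
None
```

The job is handed in at about 24 s: the pawl is open at its stop, the bar is slid back 38 mm, the stick lies flat and label up in the middle of the white pad, and the arm never went near the tape roll or the battery.

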